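Hang a washed board on the drying rail and slide it over the drip tray

ROBOT

A 7-joint arm with a two-finger parallel gripper is mounted at the origin on the work surface. World frame = base frame: x ahead of the robot, y to its left, z up, the work surface at z = 0. Lengths are in m, angles in rad, forces in N, time in s.
With the tool pointing down it reaches from about 0.425 to 0.875 m from the base axis. Payload 4.7 kg.
Tool frame: the origin (TCP) lies midway between the tips of the shut fingers; the grasp point (between the pads) lies ctrl.grasp_offset behind it (ctrl.grasp_offset is the distance from the TCP to the grasp point, in m); z points along the fingers, y is the line along which they close (so a half turn about z gives the same grasp; the last joint's range is limited). The gripper opens to 87 mm and grips with 3 to 60 N. Pads are 19 mm wide; open, the fingers measure 117 mm over their backs; the gripper's body (75 mm by 190 mm) begins 51 mm behind the grasp point.
Start: joints at [1.254, 0.321, -0.07, 1.45, 0.023, 1.371, -0.057], TCP at [0.211, -0.615, 0.223] pointing down, gripper open.
Joint ranges: [-2.86, 2.86], [-0.3, 2.09], [-1.38, 1.24], [0.06, 2.45], [-1.56, 4.7], [0.09, 2.05], [-2.69, 2.69]. Speed limits (rad/s): [2.57, 2.57, 3.14, 3.14, 3.14, 3.14, 3.14].

INTERFACE

Orientations are given as a rotation vector (axis times angle).
In Python, from bench import ctrl gives the robot as it stands. The module is installed in compiled form; this text tells all that it offers.
- The arm moves only by the tool jog_arm, never from a script. Its argument "moves" is one flat list of numbers, 7 for each row, row after row: the shift along the tool's x, y, z in units of 30 cm (1.0 is 30 cm), then the turn, a rotation vector about the tool's x, y, z in units of 60 degrees (1.0 is 60 degrees), then the gripper's target within -1 to 1 (fully open at 1, half-way at 0, shut at -1). In form: [x, y, z, wx, wy, wz, fingers, x, y, z, wx, wy, wz, fingers, ...]. A call has exactly 8 rows; each row is the pose to reach, as a shift and turn from the pose commanded when the call began, along the tool's axes at that moment; what a row does not reach only later rows make up. A row lasts 1/8 s, in which the tool goes at most 62.5 mm and 10.7 degrees, less where a joint would pass 70% of its speed; a pose out of reach is approached as far as the arm can. A call with a number of a shift or a turn outside -1 to 1 is refused whole. A call with a gripper value outside its range is refused whole. The fingers move at their own pace and stop on an object; "newtons" is the grip in N (left out, the last holds). Time passes only in rows, so rows that repeat a pose let the fingers close, or fill a call up. It gives the time, the measured TCP pose, the force, the opening and the grip force at its end, in the units of the state.
- ctrl.get_state(): the state, without advancing time (a new reading comes with each control period).
- ctrl.get_image(name): name is "side" or "top" or "wrist"; returns a dict with "pixels" (400x640x3 uint8, red, green, blue), "fx", "fy", "cx", "cy" (pixels), "xyz" and "rotation" of the camera in the world; the wrist camera has in their place "tool_from_camera" (4x4, takes a point from camera to tool coordinates, whose origin is the TCP and whose axes are the flange's). Camera axes: x right, y up, looking along -z (the intrinsics and any distortion apply to the point x, -y, -z); pixel columns grow to the right and rows downward; lengths in m; the calibration is good to about 2 mm. A picture is of the moment at which its call begins: read the wrist's pose just before it. There is no depth.
- ctrl.close_job(): hands the job in; it is judged then, once.
The state is a dict: "time": time; "joint_positions": joint angles; "qd": joint speeds; "joint_torque": joint torques, N m; "position": TCP position; "tool_rot": TCP orientation; "ft_force": force on the tool from outside, world axes, zero at the start; "torque": the same for the moment, N m; "grip_width": opening from 0.0 (shut) to 1.0 (fully open); "grip_force": force on a finger pad.
Only numpy, scipy, OpenCV 4.12 (cv2) and the standard library are available. Lean on these libraries where they do the work, as an engineer would, in place of code of your own. Each camera call takes 0.05 s, during which the arm holds its last target. There are 200 camera calls.

TASK

Take the board carrier that stands in the black slotted rack by its top handle, hook it with both hooks over a clear stretch of the drying rail beside the drip tray, and let go of it. Then push it along the rail, without lifting it off again, until it hangs centred over the drip tray with its whole width above the tray. Do not disturb the other carrier on the rail or the jar and meter on the bench.

Things in the scene. Friction and masses are not known exactly. Their poses are not given: they have to be found in the camera images.
- carrier: upright stainless frame 130 (y) x 110 (z) x 5 mm (x) round a green circuit board, with two hooks and a black handle on top, 210 mm high over all, 0.2 to 0.35 kg. Origin: middle of the frame's underside; z up, y along its width. Starts loose in the rack (up to 3 degrees of lean), underside 8 mm above the bench. On the rail it slides with dry friction (push 1 to 4 N)
- carrier_grip (a point): centre of the carrier's black handle bar: 14 mm thick (x), 112 mm long (y), 20 mm high (z); 200 mm above the carrier's underside. Handle, risers and hook crowns below it all end flush 56 mm either side of this point along y: there the hung carrier can be pushed along the rail with a finger kept above the rail. Axes as the carrier's
- carrier_seat (a point): midway between the two hooks (at y = -50 and +50 mm, flat bar 12 mm wide), at the underside of their 4 mm crowns: rests on the rail's top when hung; 164 mm above the carrier's underside. Hook mouths are 22 mm wide in x and open downwards: shank on the -x side, tip on the +x side ending 23 mm below this point, slightly flared. Axes as the carrier's
- rail_top (a point): middle of the top line of the drying rail, a fixed round horizontal bar 12 mm thick; top line 231 mm above the bench; y along the rail, x across it away from the robot. Hook on from the -x side: carrier 24 to 41 mm above hanging height (the frame's top passes under the rail), move +x until the rail is below the crowns, lower. Post heads stand 309 mm either side, 8 mm above the rail
- tray: drip tray: open shallow stainless dish, 160 mm along the rail x 100 mm across (122 mm with its lips) x 18 mm high, walls 2 mm, fixed on the bench under the rail, its centre 190 to 230 mm to the left or the right of the rail's middle. Origin: centre of its underside; y along the rail as rail_top's
- other_carrier: bystander: a second carrier of the same make, hanging on the rail 190 to 230 mm from the rail's middle, on the side away from the tray. Origin and axes as the carrier's
- rack: black slotted plastic board rack, fixed: base 104 (x) x 150 (y) x 8 mm, two rows of teeth up to 48 mm above the bench, two bare boards up to 108 mm high in the slots nearest the robot. The carrier stands in the far slot, 32 mm from the origin along +x; lifted straight up 45 mm it is free. Origin: centre of its underside
- flux_jar: bystander: small amber jar with a white lid, 48 mm diameter, 55 mm high. Origin: centre of its underside
- meter: bystander: black hand multimeter lying on its back, 150 (x) x 78 (y) x 34 mm. Origin: centre of its underside
There are look-alikes about, which are no part of the job. Leave any blue look-alike of the carrier alone.

How it is judged:
By the outcome, as a careful person would: the job done as asked, in the order asked, and still so for the second after the job is handed in, with the robot touching nothing.
It also fails if it takes over 54 s, if anything falls off the work surface, if the arm or the gripper's body presses on something with over 40 N, if the wrist force passes 120 N, or if a joint passes its speed limit or range.

## Working session

There is one attempt and no reset: what is moved stays moved. The work goes in short steps, Python scripts to look and compute and a tool call to move; the robot and the scene stay as the last step left them, time stands still between calls to the robot, and variables do not carry over. Pictures are saved under pics/ and viewed, at most 13 in all, crops included, and the job is handed in when it is done.

Besides the shell and the picture viewer there is one more tool, called after "Emit:" as name(argument=value, ...) on one line, values as JSON. jog_arm: Moves the arm, as the interface text tells. Its arguments: {"type":"object","properties":{"moves":{"type":"array"},"newtons":{"type":"number"}},"required":["moves"]}

```bash
mkdir -p pics; cat > h.py <<'E'
import numpy as np, cv2, json
from scipy.spatial.transform import Rotation as R
from bench import ctrl
def snap(n,f):
    s=ctrl.get_state(); im=ctrl.get_image(n)
    cv2.imwrite('pics/'+f+'.png',im['pixels'][:,:,::-1])
    d={k:np.array(v).tolist() for k,v in im.items() if k!='pixels'}
    d['pos']=np.array(s['position']).tolist(); d['rot']=np.array(s['tool_rot']).tolist()
    json.dump(d,open('pics/'+f+'.json','w')); return d
def cam(f):
    d=json.load(open('pics/'+f+'.json'))
    if 'xyz' in d:
        r=np.array(d['rotation']); r=r if r.shape==(3,3) else R.from_rotvec(r).as_matrix()
        return d,np.array(d['xyz']),r
    T=np.eye(4);T[:3,:3]=R.from_rotvec(d['rot']).as_matrix();T[:3,3]=d['pos']
    T=T@np.array(d['tool_from_camera']); return d,T[:3,3],T[:3,:3]
def K(d): return np.array([[d['fx'],0,d['cx']],[0,d['fy'],d['cy']],[0,0,1.]])
def dist(d):
    for k in d:
        if 'dist' in k: return np.array(d[k],float)
    return None
def ray(f,u,v):
    d,o,r=cam(f); p=cv2.undistortPoints(np.array([[[u,v]]],float),K(d),dist(d))[0,0]
    return o,r@np.array([p[0],-p[1],-1])
def onz(f,u,v,z):
    o,w=ray(f,u,v); return o+w*(z-o[2])/w[2]
def tri(*obs):
    A=0;b=0
    for f,u,v in obs:
        o,w=ray(f,u,v);w=w/np.linalg.norm(w);P=np.eye(3)-np.outer(w,w);A=A+P;b=b+P@o
    x=np.linalg.solve(A,b)
    return x,[np.linalg.norm(np.cross(x-ray(*q)[0],ray(*q)[1]/np.linalg.norm(ray(*q)[1]))) for q in obs]
def proj(f,p):
    d,o,r=cam(f); q=r.T@(np.array(p)-o); q=q*[1,-1,-1]
    return cv2.projectPoints(q.reshape(1,1,3),np.zeros(3),np.zeros(3),K(d),dist(d))[0].ravel()
E
python3 - <<'E'
from h import *
for n in ('side','top'):
    d=snap(n,n+'0'); print({k:np.round(v,3).tolist() for k,v in d.items()})
s=ctrl.get_state(); print(s, ctrl.grasp_offset)
E
```

```text
{'fx': 503.543, 'fy': 503.543, 'cx': 319.321, 'cy': 200.531, 'xyz': [0.101, 0.912, 0.821], 'rotation': [0.263, -1.295, -2.441], 'pos': [0.211, -0.614, 0.221], 'rot': [-3.097, -0.517, 0.001]}
{'fx': 430.426, 'fy': 430.426, 'cx': 322.747, 'cy': 197.64, 'xyz': [0.305, 0.014, 1.399], 'rotation': [0.132, -0.107, -1.592], 'pos': [0.211, -0.614, 0.221], 'rot': [-3.097, -0.517, 0.001]}
{'time': 0.1, 'joint_positions': array([ 1.25412978,  0.32173819, -0.07009743,  1.45157445,  0.02260132,
        1.37079699, -0.05690976]), 'qd': array([-0.00042456, -0.00010439,  0.00039884, -0.00411038, -0.00184255,
       -0.00032502,  0.00026025]), 'joint_torque': array([-5.85068465e-04, -4.92571807e+01, -4.06141123e-01, -3.13399351e+01,
       -6.42345124e-02,  3.95269110e-02,  1.18883095e-04]), 'position': array([ 0.21089608, -0.61430146,  0.22156716]), 'tool_rot': array([-3.09705287e+00, -5.16971423e-01,  5.88589884e-04]), 'ft_force': array([ 0.05981   , -0.35784246, -0.07583149]), 'torque': array([0.05078141, 0.03198033, 0.00531157]), 'grip_force': 0.0, 'grip_width': 1.0007305162858695} 0.0187
```

View pics/side0.png

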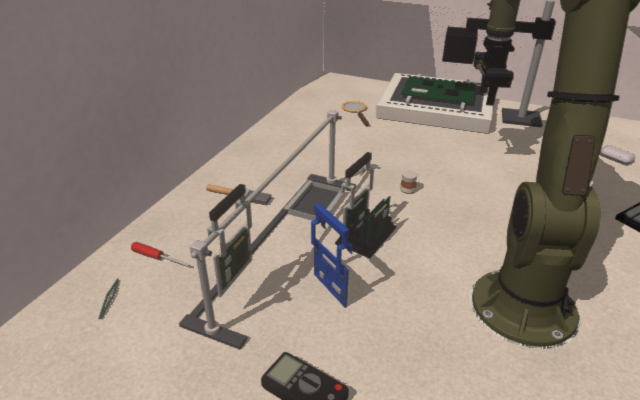

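View pics/top0.png

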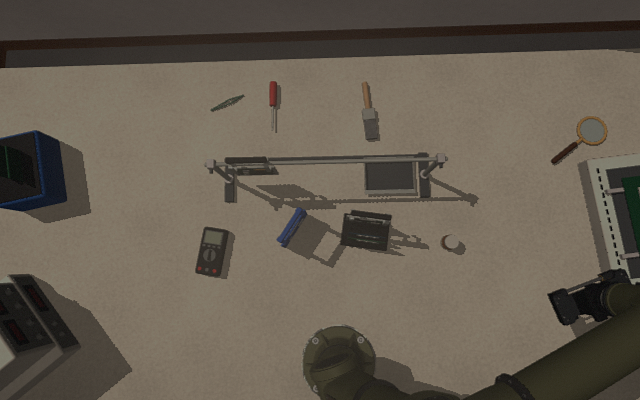

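The candidates are:
- The black-handled carrier in the rack: side (358,165), top (368,214). It stands in the black slotted rack, so it fits the description.
- The carrier hanging on the rail: side (228,203). This is the other_carrier.
- The blue look-alike: side (330,255).

The tray is on the right at top (390,176). I'll confirm in one enlarged crop.

```bash
python3 - <<'E'
from h import *
a=cv2.imread('pics/side0.png')[140:270,270:420]; b=cv2.imread('pics/top0.png')[140:260,330:480]
a=cv2.resize(a,None,fx=2.6,fy=4.4*0.6,interpolation=2); b=cv2.resize(b,None,fx=2.6,fy=2.6,interpolation=2)
h=max(a.shape[0],b.shape[0]); c=np.zeros((h,a.shape[1]+b.shape[1],3),np.uint8);c[:a.shape[0],:a.shape[1]]=a;c[:b.shape[0],a.shape[1]:]=b
cv2.imwrite('pics/crop1.png',c); print(a.shape,b.shape)
E
```

```text
(343, 390, 3) (312, 390, 3)
```

View pics/crop1.png

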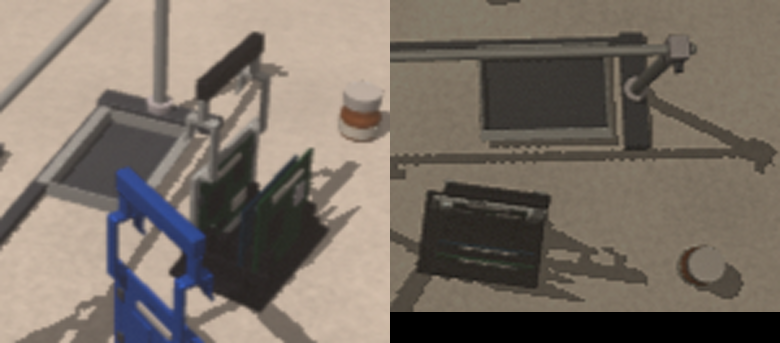

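The crop shows the rack carrier with a black handle and a green board. Its handle ends are at side (347,172) and (371,157), and top (351,213) and (391,217). Next I'll measure it along with the rail and the tray.

```bash
python3 - <<'E'
from h import *
np.set_printoptions(precision=4,suppress=True)
L=onz('top0',350.8,212.7,.212);Rr=onz('top0',391.2,216.9,.212)
print('handle top',L,Rr,(L+Rr)/2,np.linalg.norm(L-Rr))
print('handle tri',tri(('side0',346.9,171),('top0',350.8,212.7)),tri(('side0',370.8,156),('top0',391.2,216.9)))
print('posts',[onz('top0',u,v,.235) for u,v in((210,164),(441,158))], [onz('side0',u,v,.235) for u,v in((199,248),(334,117))])
print('tray', [onz('top0',u,v,.018) for u,v in((365,194),(417,194))])
print('rail at', [onz('top0',u,v,.228) for u,v in((300,161.5),(400,159.3))])
print('rackbase',[onz('top0',u,v,.03) for u,v in((341,246),(388,250))])
print('jar',onz('top0',450,241,.055),'blue',onz('top0',293,228,.2),'meter',onz('top0',215,252,.03))
print('other handle',onz('top0',226,159,.27),onz('top0',269,158,.27))
E
```

```text
handle top [ 0.442  -0.0458  0.212 ] [ 0.4275 -0.157   0.212 ] [ 0.4347 -0.1014  0.212 ] 0.11208387320374655
handle tri (array([ 0.443 , -0.0451,  0.2172]), [np.float64(0.001635295094477468), np.float64(0.0016352950944774952)]) (array([ 0.426 , -0.1587,  0.204 ]), [np.float64(0.002409017617565272), np.float64(0.002409017617565278)])
posts [array([0.5855, 0.3423, 0.235 ]), array([ 0.585 , -0.2985,  0.235 ])] [array([0.5822, 0.3483, 0.235 ]), array([ 0.5705, -0.2725,  0.235 ])]
tray [array([ 0.5243, -0.1036,  0.018 ]), array([ 0.5199, -0.2716,  0.018 ])]
rail at [array([0.5875, 0.0919, 0.228 ]), array([ 0.5861, -0.1866,  0.228 ])]
rackbase [array([ 0.3579, -0.0205,  0.03  ]), array([ 0.3419, -0.1681,  0.03  ])]
jar [ 0.3643 -0.3575  0.055 ] blue [0.4045 0.1162 0.2   ] meter [0.3485 0.3794 0.03  ]
other handle [0.5898 0.2892 0.27  ] [0.5893 0.1727 0.27  ]
```

```bash
cat >> h.py <<'E'
def rel(target,ydir,show=True):
    "shift/turn (move units) from the measured pose to TCP target, tool down, tool y along ydir (xy)"
    s=ctrl.get_state(); r0=R.from_rotvec(s['tool_rot']); y=np.array([*ydir,0.])/np.hypot(*ydir); z=np.array([0,0,-1.])
    r1=R.from_matrix(np.column_stack([np.cross(y,z),y,z]))
    sh=r0.inv().apply(np.array(target)-s['position'])/.3; tu=(r0.inv()*r1).as_rotvec()/np.radians(60)
    if show: print('shift',sh.round(4),'turn',tu.round(4))
    return sh,tu
E
python3 - <<'E'
from h import *
np.set_printoptions(precision=4,suppress=True)
rel([.435,-.101,.30],(.991,-.13))
print(onz('side0',520,118,0),R.from_rotvec(ctrl.get_state()['tool_rot']).as_matrix())
print(ctrl.get_state()['joint_positions'])
E
```

```text
shift [ 1.2622 -1.3761 -0.2592] turn [-0.0015 -0.0008 -1.0596]
[ 0.1018 -1.0333  0.    ] [[ 0.9458  0.3248 -0.0006]
 [ 0.3248 -0.9458  0.0016]
 [-0.0001 -0.0017 -1.    ]]
[ 1.2541  0.3217 -0.0701  1.4516  0.0226  1.3708 -0.0569]
```

Emit:
jog_arm(moves=[0.1,-0.1,-0.13,0,0,-0.15,1,0.2,-0.22,-0.26,0,0,-0.3,1,0.33,-0.36,-0.26,0,0,-0.45,1,0.46,-0.5,-0.26,0,0,-0.6,1,0.6,-0.65,-0.26,0,0,-0.75,1,0.74,-0.8,-0.26,0,0,-0.9,1,0.87,-0.95,-0.26,0,0,-1,1,0.9,-1,-0.26,0,0,-1,1])

```text
time: 1.1
position: [0.3705, -0.2394, 0.3006]
tool_rot: [2.418, 2.005, -0.0]
ft_force: [-0.2, -0.9, 0.7]
grip_width: 1.001
grip_force: 0.0
```

```bash
python3 - <<'E'
from h import *
rel([.435,-.101,.30],(.991,-.13))
E
```

```text
shift [0.4932 0.1259 0.0018] turn [ 0.0001  0.0003 -0.0532]
```

Emit:
jog_arm(moves=[0.12,0.03,0,0,0,-0.02,1,0.25,0.06,0,0,0,-0.05,1,0.38,0.1,0,0,0,-0.05,1,0.48,0.125,0,0,0,-0.05,1,0.5,0.125,0,0,0,-0.05,1,0.5,0.125,0,0,0,-0.05,1,0.5,0.125,0,0,0,-0.05,1,0.5,0.125,0,0,0,-0.05,1])

```text
time: 2.1
position: [0.4342, -0.1045, 0.3005]
tool_rot: [-2.374, -2.057, 0.0]
ft_force: [0.2, 0.4, 0.2]
grip_width: 1.001
grip_force: 0.0
```

```bash
python3 - <<'E'
from h import *
snap('wrist','w1');s=ctrl.get_state();print(s['position'],s['tool_rot'])
rel([.435,-.101,.30],(.991,-.13)); print(proj('w1',[.435,-.101,.218]))
E
```

```text
[ 0.43427449 -0.10425731  0.30048699] [ 2.37366550e+00  2.05795307e+00 -2.13750510e-04]
shift [0.0111 0.0009 0.0016] turn [-0.0001  0.0001 -0.0113]
[316.14308139 199.75673654]
```

View pics/w1.png

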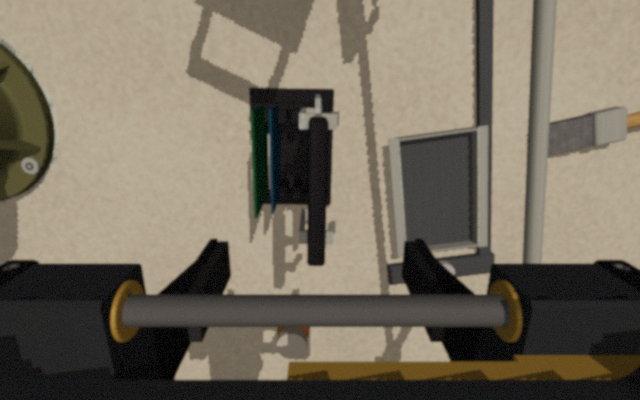

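The wrist view shows the following:
- **Handle:** runs from (318,119) to (316,264).
- **Hooks:** visible either side of the handle, roughly centred on it.
- **Tray rim corners:** (389,140), (489,126), (491,247) and (391,258).
- **Rail:** centreline from (544,0) to (534,262).

```bash
python3 - <<'E'
from h import *
np.set_printoptions(precision=4,suppress=True)
a,b=onz('w1',318,118,.218),onz('w1',316.3,265,.218); print('handle',a,b,(a+b)/2,np.linalg.norm(a-b),np.arctan2(-(a-b)[0],(a-b)[1]))
print('handle tri',tri(('w1',318,118),('top0',350.8,212.7)),tri(('w1',316.3,265),('top0',391.2,216.9)))
t=np.array([onz('w1',u,v,.018) for u,v in((389,140),(489,126),(491,247),(391,258))]);print('tray',t,t.mean(0))
print('rail',[onz('w1',u,v,.225) for u,v in((544,2),(534,260))])
print('hook',[onz('w1',u,v,.170) for u,v in((300,120),(338,118),(301,228),(335,228))])
im=cv2.imread('pics/w1.png').astype(int).sum(2)
for v in(5,100,200): print(v,im[v,520:570:2])
for v in(150,180,210): print(v,im[v,294:340:2])
E
```

```text
handle [ 0.4445 -0.0439  0.218 ] [ 0.4276 -0.1532  0.218 ] [ 0.436  -0.0985  0.218 ] 0.11057787441459192 -0.1532936433562819
handle tri (array([ 0.4443, -0.0467,  0.1909]), [np.float64(0.00023916627950756975), np.float64(0.00023916627950762486)]) (array([ 0.4273, -0.157 ,  0.2112]), [np.float64(0.0002779572170464023), np.float64(0.00027795721704635795)])
tray [[ 0.5264 -0.1019  0.018 ]
 [ 0.6493 -0.1022  0.018 ]
 [ 0.6525 -0.2678  0.018 ]
 [ 0.5159 -0.265   0.018 ]] [ 0.586  -0.1842  0.018 ]
rail [array([0.5873, 0.0046, 0.225 ]), array([ 0.5884, -0.1683,  0.225 ])]
hook [array([ 0.4295, -0.0479,  0.17  ]), array([ 0.46  , -0.0507,  0.17  ]), array([ 0.4157, -0.1408,  0.17  ]), array([ 0.4455, -0.1451,  0.17  ])]
5 [472 476 477 492 482 482 397 222 208 247 295 341 379 402 416 429 421 401
 445 482 479 490 484 481 473]
100 [499 501 498 493 425 236 200 260 306 358 402 411 426 431 421 431 485 486
 494 495 490 486 486 496 494]
200 [496 494 419 225 226 288 330 379 399 423 428 419 418 474 478 486 494 495
 499 475 474 481 496 498 486]
150 [ 88  79  30  70  60  55  72   0  76  61  87  86  90  80  59  44  81  73
 124 389 481 486 478]
180 [ 40  48  36  18  15  67  37  54  68  88  74  76  66  49  76  77  25  64
 193 429 484 486 482]
210 [298 307 310 295 209 264 355 188  65  90  76  84  69  75  59 119 373 475
 472 473 476 468 473]
```

```bash
python3 - <<'E'
from h import *
rel([.4355,-.100,.189],(.9895,-.1445))
E
```

```text
shift [0.0147 0.0021 0.3716] turn [-0.0001  0.0001  0.0026]
```

Emit:
jog_arm(moves=[0.015,0.002,0.1,0,0,0,1,0.015,0.002,0.2,0,0,0,1,0.015,0.002,0.3,0,0,0,1,0.015,0.002,0.37,0,0,0,1,0.015,0.002,0.37,0,0,0,0.2,0.015,0.002,0.37,0,0,0,-0.3,0.015,0.002,0.37,0,0,0,-0.8,0.015,0.002,0.37,0,0,0,-1], newtons=30)

```text
time: 3.15
position: [0.4362, -0.0991, 0.1903]
tool_rot: [2.371, 2.059, 0.001]
ft_force: [-0.3, -0.8, -0.1]
grip_width: 0.632
grip_force: 0.0
```

Emit:
jog_arm(moves=[0,0,0,0,0,0,-1,0,0,0,0,0,0,-1,0,0,0,0,0,0,-1,0,0,0,0,0,0,-1,0,0,0,0,0,0,-1,0,0,0,0,0,0,-1,0,0,0,0,0,0,-1,0,0,0,0,0,0,-1], newtons=30)

```text
time: 4.15
position: [0.4357, -0.0989, 0.1895]
tool_rot: [-2.372, -2.06, 0.0]
ft_force: [-0.7, -0.8, -0.8]
grip_width: 0.157
grip_force: 29.9
```

Emit:
jog_arm(moves=[0,0,-0.02,0,0,0,-1,0,0,-0.06,0,0,0,-1,0,0,-0.12,0,0,0,-1,0,0,-0.18,0,0,0,-1,0,0,-0.24,0,0,0,-1,0,0,-0.29,0,0,0,-1,0,0,-0.31,0,0,0,-1,0,0,-0.31,0,0,0,-1])

```text
time: 5.15
position: [0.4359, -0.099, 0.2827]
tool_rot: [2.372, 2.06, 0.0]
ft_force: [0.1, -0.5, -2.8]
grip_width: 0.157
grip_force: 29.9
```

```bash
python3 - <<'E'
from h import *
snap('wrist','w2');snap('side','side2');s=ctrl.get_state();print(s['position'],s['tool_rot'],s['ft_force'],s['torque'])
rel([.515,.02,.2805],(1,-.003))
a=cv2.imread('pics/w2.png')[0:400,150:600]; b=cv2.imread('pics/side2.png')[90:290,280:440]; b=cv2.resize(b,(320,400),interpolation=2)
cv2.imwrite('pics/m2.png',np.hstack([a,b]))
E
```

```text
[ 0.4354023  -0.0988507   0.28190298] [-2.37098580e+00 -2.05947710e+00  9.59549636e-04] [-0.15174102  0.11016211 -2.92455258] [ 0.00718443 -0.05774566  0.01327637]
shift [0.4294 0.2073 0.0045] turn [-0.0011 -0.0003 -0.1312]
```

View pics/m2.png

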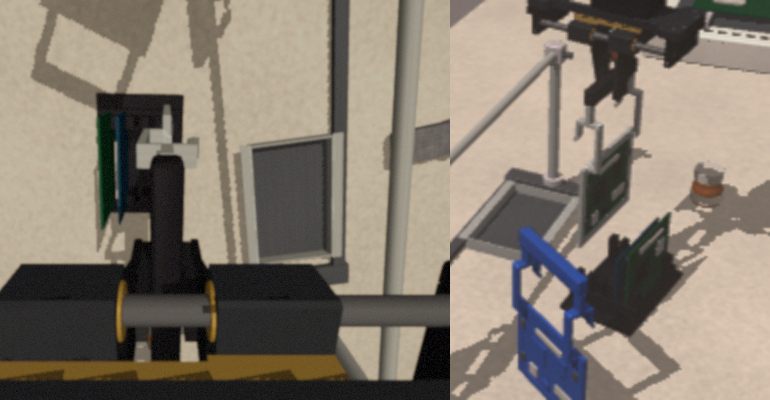

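Emit:
jog_arm(moves=[0.02,0.04,0,0,0,-0.01,-1,0.06,0.1,0,0,0,-0.03,-1,0.13,0.16,0,0,0,-0.06,-1,0.21,0.2,0,0,0,-0.09,-1,0.29,0.207,0,0,0,-0.12,-1,0.37,0.207,0,0,0,-0.13,-1,0.42,0.207,0,0,0,-0.13,-1,0.43,0.207,0,0,0,-0.13,-1])

```text
time: 6.25
position: [0.5152, 0.0216, 0.2826]
tool_rot: [2.223, 2.219, -0.0]
ft_force: [-0.8, -0.5, -3.4]
grip_width: 0.16
grip_force: 29.9
```

```bash
python3 - <<'E'
from h import *
np.set_printoptions(precision=4,suppress=True)
# hook offset relative to grip, from w2
d=json.load(open('pics/w2.json')); p=onz('w2',317,150,.2645)
print('hook rel tool',R.from_rotvec(d['rot']).inv().apply(p-d['pos']), 'handle end', R.from_rotvec(d['rot']).inv().apply(onz('w2',318,158,.31)-d['pos']))
snap('wrist','w3');s=ctrl.get_state();print(s['position'],s['ft_force'])
rel([.587,.02,.2805],(1,-.003))
E
```

```text
hook rel tool [0.0515 0.0008 0.0182] handle end [ 0.0567  0.001  -0.0273]
[0.5152 0.0208 0.2826] [-1.1163  0.642  -3.2659]
shift [-0.0021  0.2393  0.0068] turn [-0.      0.0005  0.0001]
```

View pics/w3.png

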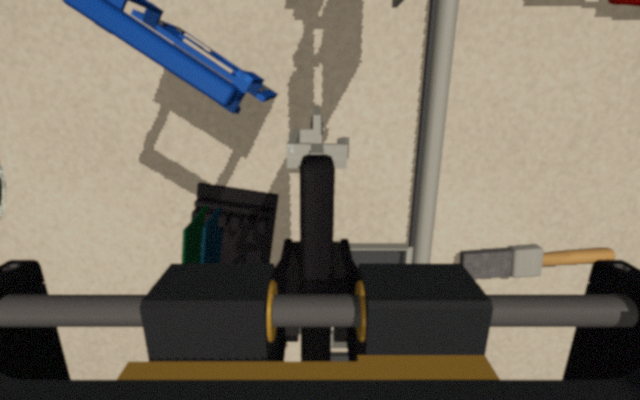

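The carrier's hook is at (317,150) and hangs straight. The rail runs from (444,5) to (424,250), and the stretch above the carrier is clear. I'll check the rail's x and angle from this picture.

```bash
python3 - <<'E'
from h import *
np.set_printoptions(precision=4,suppress=True)
im=cv2.imread('pics/w3.png').astype(int).sum(2)
for v in(10,100,200): print(v,im[v,408:470:2])
for n in ('w1','w3'):
  print(n,proj(n,[.587,.1,.225]),proj(n,[.587,-.1,.225]),proj(n,[.587,0,.225]))
print([onz('w3',u,v,.225) for u,v in((444,5),(424,250))],[onz('w1',u,v,.225) for u,v in((543,5),(535,200))])
E
```

```text
10 [502 503 497 494 502 504 497 509 467 363 271 147 190 207 220 272 337 371
 408 437 447 453 451 424 407 457 489 492 492 495 507]
100 [518 512 505 507 494 377 278 149 198 208 227 293 344 398 436 456 453 445
 430 408 477 508 504 502 499 505 508 496 505 512 518]
200 [463 349 232 167 217 211 277 342 398 432 452 456 447 424 443 507 518 520
 517 524 534 527 524 527 527 527 518 520 528 529 525]
w1 [ 552.693  -202.9289] [535.9971 171.4798] [543.1691  10.6453]
w3 [436.7672  92.5002] [410.3233 365.6449] [421.8784 246.2895]
[array([0.5863, 0.1464, 0.225 ]), array([ 0.5887, -0.0028,  0.225 ])] [array([0.5868, 0.0031, 0.225 ]), array([ 0.5872, -0.1208,  0.225 ])]
```

Emit:
jog_arm(moves=[0,0.03,0.003,0,0,0,-1,0,0.07,0.006,0,0,0,-1,0,0.11,0.006,0,0,0,-1,0,0.15,0.006,0,0,0,-1,0,0.19,0.006,0,0,0,-1,0,0.225,0.006,0,0,0,-1,0,0.238,0.006,0,0,0,-1,0,0.238,0.006,0,0,0,-1])

```text
time: 7.3
position: [0.5868, 0.02, 0.2806]
tool_rot: [-2.225, -2.217, 0.0]
ft_force: [0.4, -0.2, -2.0]
grip_width: 0.16
grip_force: 29.9
```

```bash
python3 - <<'E'
from h import *
np.set_printoptions(precision=4,suppress=True)
d=snap('wrist','w4');snap('side','side4');s=ctrl.get_state();print(s['position'],s['ft_force'])
rel([.5865,.02,.2485],(1,0))
a=cv2.imread('pics/w4.png')[60:360,200:450];a=cv2.resize(a,(400,480),interpolation=2);b=cv2.imread('pics/side4.png')[100:300,170:340]; b=cv2.resize(b,(400,480),interpolation=2)
cv2.imwrite('pics/m4.png',np.hstack([a,b]))
E
```

```text
[0.5865 0.0199 0.2808] [ 0.1032  0.829  -2.9965]
shift [0.0002 0.0001 0.1077] turn [-0.0002  0.0003 -0.0039]
```

View pics/m4.png

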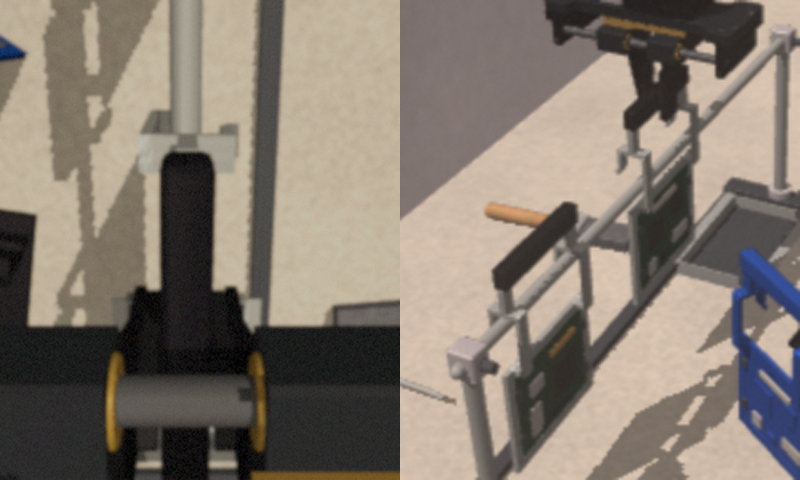

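The rail (crop x 170–202) lies centred under the hook (140–237), and the frame is under the rail. I'll lower it.

Emit:
jog_arm(moves=[0,0,0.015,0,0,0,-1,0,0,0.035,0,0,0,-1,0,0,0.055,0,0,0,-1,0,0,0.075,0,0,0,-1,0,0,0.09,0,0,0,-1,0,0,0.1,0,0,0,-1,0,0,0.105,0,0,0,-1,0,0,0.105,0,0,0,-1])

```text
time: 8.4
position: [0.5868, 0.0198, 0.2492]
tool_rot: [2.226, 2.217, -0.0]
ft_force: [0.0, -0.4, -2.4]
grip_width: 0.155
grip_force: 29.9
```

Not yet resting, so I'll lower it a little more.

Emit:
jog_arm(moves=[0,0,0.002,0,0,0,-1,0,0,0.004,0,0,0,-1,0,0,0.006,0,0,0,-1,0,0,0.008,0,0,0,-1,0,0,0.008,0,0,0,-1,0,0,0.008,0,0,0,-1,0,0,0.008,0,0,0,-1,0,0,0.008,0,0,0,-1])

```text
time: 9.4
position: [0.587, 0.0198, 0.2484]
tool_rot: [2.225, 2.216, 0.001]
ft_force: [-2.1, -0.2, 6.2]
grip_width: 0.158
grip_force: 30.0
```

Emit:
jog_arm(moves=[0,0,-0.003,0,0,0,-1,0,0,-0.003,0,0,0,-0.6,0,0,-0.003,0,0,0,-0.5,0,0,-0.003,0,0,0,-0.3,0,0,-0.003,0,0,0,0,0,0,-0.003,0,0,0,0.3,0,0,-0.003,0,0,0,0.5,0,0,-0.003,0,0,0,0.5])

```text
time: 10.4
position: [0.5867, 0.0198, 0.2477]
tool_rot: [2.226, 2.217, -0.0]
ft_force: [-0.1, 0.4, 0.3]
grip_width: 0.702
grip_force: 0.0
```

Emit:
jog_arm(moves=[0,0,-0.04,0,0,0,0.5,0,0,-0.1,0,0,0,0.5,0,0,-0.17,0,0,0,0.5,0,0,-0.2,0,0,0,0.5,0.1,0,-0.2,0,0,0,-1,0.2,0,-0.2,0,0,0,-1,0.28,0,-0.2,0,0,0,-1,0.28,0,-0.2,0,0,0,-1])

```text
time: 11.4
position: [0.5866, 0.1063, 0.3082]
tool_rot: [-2.221, -2.221, -0.001]
ft_force: [-0.3, -0.6, -0.3]
grip_width: 0.381
grip_force: 0.0
```

```bash
python3 - <<'E'
from h import *
np.set_printoptions(precision=4,suppress=True)
snap('wrist','w5');snap('side','side5');snap('top','top5');s=ctrl.get_state();print(s['position'],s['ft_force'],s['grip_width'])
a=cv2.imread('pics/w5.png')[:,100:];a=cv2.resize(a,(480,356));b=cv2.imread('pics/side5.png')[110:310,170:350]; b=cv2.resize(b,(320,356),interpolation=2)
cv2.imwrite('pics/m5.png',np.hstack([a,b]))
E
```

```text
[0.5874 0.1021 0.3077] [-0.0723 -0.5242 -0.1207] 0.24528713065665217
```

View pics/m5.png

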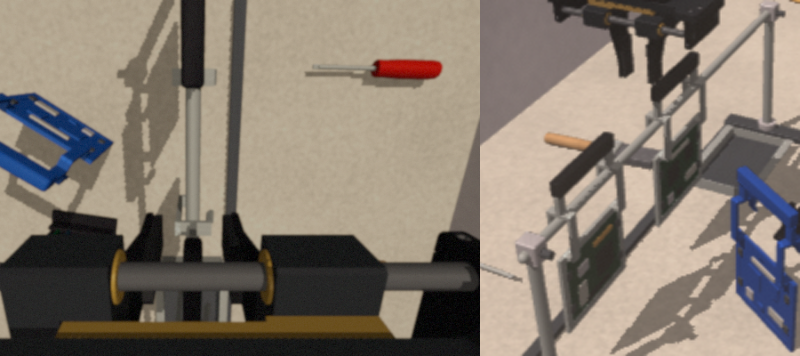

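The carrier hangs freely on the rail, with its near handle end at w5 (317,267). The other carrier's near handle end is at (317,99), so there is room between them for the closed fingers.

```bash
python3 - <<'E'
from h import *
np.set_printoptions(precision=4,suppress=True)
print(onz('w5',317,99,.277),onz('w5',317,267,.277)); rel([.587,.106,.237],(1,0))
E
```

```text
[0.5874 0.1824 0.277 ] [0.5874 0.0838 0.277 ]
shift [ 0.0134 -0.0014  0.2357] turn [-0.      0.0011 -0.0058]
```

Emit:
jog_arm(moves=[0.02,0,0,0,0,0,-1,0.025,0,0.02,0,0,0,-1,0.025,0,0.06,0,0,0,-1,0.025,0,0.11,0,0,0,-1,0.025,0,0.16,0,0,0,-1,0.025,0,0.2,0,0,0,-1,0.025,0,0.235,0,0,0,-1,0.025,0,0.235,0,0,0,-1])

```text
time: 12.55
position: [0.5867, 0.1111, 0.2362]
tool_rot: [-2.225, -2.216, 0.002]
ft_force: [-0.1, -0.6, 0.3]
grip_width: 0.006
grip_force: 0.0
```

Emit:
jog_arm(moves=[-0.04,0,0,0,0,0,-1,-0.08,0,0,0,0,0,-1,-0.12,0,0,0,0,0,-1,-0.16,0,0,0,0,0,-1,-0.2,0,0,0,0,0,-1,-0.24,0,0,0,0,0,-1,-0.28,0,0,0,0,0,-1,-0.3,0,0,0,0,0,-1])

```text
time: 13.55
position: [0.5869, 0.0205, 0.2375]
tool_rot: [2.227, 2.216, 0.001]
ft_force: [-0.1, 4.4, 3.6]
grip_width: 0.004
grip_force: 2.3
```

Emit:
jog_arm(moves=[-0.04,0,0,0,0,0,-1,-0.08,0,0,0,0,0,-1,-0.12,0,0,0,0,0,-1,-0.16,0,0,0,0,0,-1,-0.2,0,0,0,0,0,-1,-0.24,0,0,0,0,0,-1,-0.28,0,0,0,0,0,-1,-0.3,0,0,0,0,0,-1])

```text
time: 14.55
position: [0.5861, -0.07, 0.2371]
tool_rot: [-2.227, -2.215, 0.001]
ft_force: [0.6, 4.2, 3.2]
grip_width: 0.004
grip_force: 2.3
```

```bash
python3 - <<'E'
from h import *
np.set_printoptions(precision=4,suppress=True)
snap('wrist','w6');snap('side','side6');snap('top','top6');s=ctrl.get_state();print(s['position'],s['ft_force'])
b=cv2.imread('pics/side6.png')[90:290,170:400]; b=cv2.resize(b,(400,348),interpolation=2)
a=cv2.imread('pics/top6.png')[130:230,330:445];a=cv2.resize(a,(400,348),interpolation=2)
cv2.imwrite('pics/m6.png',np.hstack([a,b]))
E
```

```text
[ 0.5858 -0.0708  0.2365] [-0.52   -0.3165  0.1049]
```

View pics/m6.png

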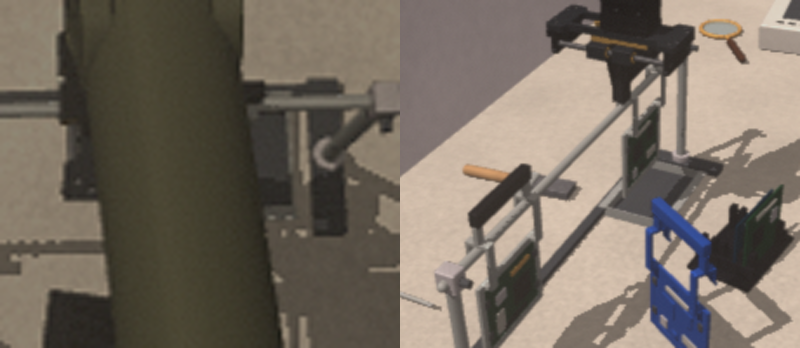

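The carrier slides well and hangs upright. I'll push it nearly all the way, then back off, rise and look.

Emit:
jog_arm(moves=[-0.02,0,0,0,0,0,-1,-0.04,0,0,0,0,0,-1,-0.06,0,0,0,0,0,-1,-0.08,0,0,0,0,0,-1,-0.1,0,0,0,0,0,-1,-0.12,0,0,0,0,0,-1,-0.14,0,0,0,0,0,-1,-0.15,0,0,0,0,0,-1])

```text
time: 15.7
position: [0.5862, -0.1142, 0.2373]
tool_rot: [2.227, 2.216, -0.0]
ft_force: [-0.2, 1.7, -0.3]
grip_width: 0.007
grip_force: 0.7
```

Emit:
jog_arm(moves=[0,0,0,0,0,0,-1,0.05,0,0,0,0,0,-1,0.12,0,0,0,0,0,-1,0.15,0,-0.1,0,0,0,-1,0.1,0,-0.25,0,0,0,-1,0,0,-0.4,0,0,0,-1,-0.1,0,-0.45,0,0,0,-1,-0.1,0,-0.45,0,0,0,-1])

```text
time: 16.7
position: [0.5866, -0.145, 0.3735]
tool_rot: [2.228, 2.212, 0.001]
ft_force: [-0.1, 0.1, -0.9]
grip_width: 0.008
grip_force: 0.0
```

```bash
python3 - <<'E'
from h import *
np.set_printoptions(precision=4,suppress=True)
snap('wrist','w7');snap('side','side7');snap('top','top7');s=ctrl.get_state();print(s['position'],s['ft_force'])
b=cv2.imread('pics/side7.png')[90:240,270:400]; b=cv2.resize(b,(347,400),interpolation=2)
a=cv2.imread('pics/w7.png')[:,150:550]
cv2.imwrite('pics/m7.png',np.hstack([a,b]))
E
```

```text
[ 0.586  -0.1412  0.3716] [-0.0661 -0.0677 -0.1036]
```

View pics/m7.png

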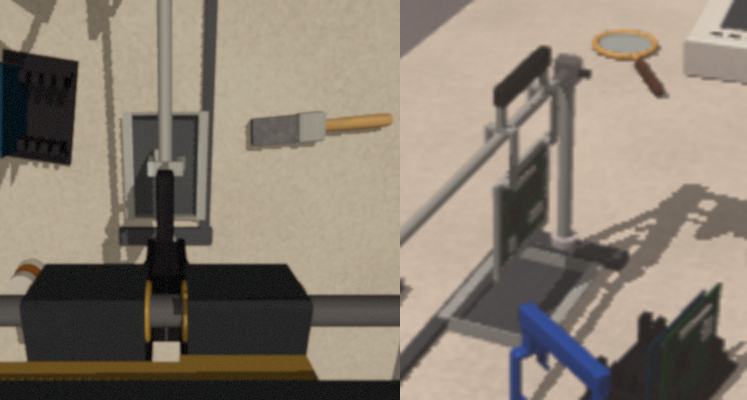

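In w7, the tray rim runs from v≈113 (left end) to v≈226 (right end). The handle's left end is at (315,172), and the crown is at v 152–174.

```bash
python3 - <<'E'
from h import *
np.set_printoptions(precision=4,suppress=True)
print('handleL',onz('w7',315,171,.277),'crown edges',onz('w7',310,152,.235),onz('w7',310,174,.235))
t=[onz('w7',u,v,.018) for u,v in((277,114),(359,111),(359,222),(274,228))];print('tray',*t)
im=cv2.imread('pics/w7.png').astype(int).sum(2)
print(im[100:130:2,350],im[205:235:2,350]);print(im[150:190:2,315]);print(im[140:186:2,304])
print('top tray now', [onz('top7',u,v,.018) for u,v in((365,194),(417,194))])
E
```

```text
handleL [ 0.5865 -0.1236  0.277 ] crown edges [ 0.5822 -0.1173  0.235 ] [ 0.582  -0.1365  0.235 ]
tray [ 0.5327 -0.1037  0.018 ] [ 0.6487 -0.1005  0.018 ] [ 0.6536 -0.269   0.018 ] [ 0.5209 -0.2779  0.018 ]
[383 365 401 426 392 373 399 417 412 418 422 419 420 423 420] [422 430 429 433 437 432 429 365 235 215 200 180 186 207 202]
[445 441 446 448 445 418 324 281 283 270 111  36  54  73  86  72  84  87
  87  86]
[196 206 206 208 219 275 307 304 303 298 286 390 441 440 446 447 428 402
 292 190 198 201 198]
top tray now [array([ 0.5243, -0.1036,  0.018 ]), array([ 0.5199, -0.2716,  0.018 ])]
```

```bash
python3 - <<'E'
from h import *
s=ctrl.get_state();print(s['position'],s['qd']); rel([.587,-.085,.237],(1,0))
E
```

```text
[ 0.58597737 -0.1411696   0.37164071] [-0.00158457  0.00041763 -0.00101638  0.00665145  0.00198391  0.00083193
  0.00549472]
shift [0.1868 0.0035 0.449 ] turn [-0.0008 -0.001  -0.0014]
```

Emit:
jog_arm(moves=[0.1,0,0,0,0,0,-1,0.185,0.003,0,0,0,0,-1,0.185,0.003,0.08,0,0,0,-1,0.185,0.003,0.18,0,0,0,-1,0.185,0.003,0.28,0,0,0,-1,0.185,0.003,0.38,0,0,0,-1,0.185,0.003,0.445,0,0,0,-1,0.185,0.003,0.445,0,0,0,-1])

```text
time: 17.85
position: [0.5861, -0.0872, 0.2372]
tool_rot: [-2.223, -2.216, 0.003]
ft_force: [0.2, -1.0, 0.1]
grip_width: 0.001
grip_force: 0.0
```

```bash
python3 - <<'E'
from h import *
rel([.587,-.1205,.237],(1,0))
E
```

```text
shift [-0.1111  0.0032  0.0004] turn [-0.0029 -0.0007 -0.0027]
```

Emit:
jog_arm(moves=[-0.03,0,0,0,0,0,-1,-0.06,0,0,0,0,0,-1,-0.08,0,0,0,0,0,-1,-0.09,0,0,0,0,0,-1,-0.1,0,0,0,0,0,-1,-0.11,0,0,0,0,0,-1,-0.113,0,0,0,0,0,-1,-0.113,0,0,0,0,0,-1])

```text
time: 18.85
position: [0.5873, -0.1213, 0.2391]
tool_rot: [2.225, 2.217, 0.001]
ft_force: [0.3, 5.1, 3.9]
grip_width: 0.004
grip_force: 2.5
```

Emit:
jog_arm(moves=[0,0,0,0,0,0,-1,0.05,0,0,0,0,0,-1,0.12,0,0,0,0,0,-1,0.15,0,-0.1,0,0,0,-1,0.15,0,-0.25,0,0,0,-1,0.15,0,-0.4,0,0,0,-1,0.15,0,-0.45,0,0,0,-1,0.15,0,-0.45,0,0,0,-1])

```text
time: 19.85
position: [0.5875, -0.0764, 0.3739]
tool_rot: [2.225, 2.217, 0.0]
ft_force: [0.5, 0.1, -0.9]
grip_width: 0.001
grip_force: 0.0
```

```bash
python3 - <<'E'
from h import *
np.set_printoptions(precision=4,suppress=True)
snap('wrist','w8');snap('side','side8');s=ctrl.get_state();print(s['position'],s['ft_force'])
b=cv2.imread('pics/side8.png')[90:310,150:420]; b=cv2.resize(b,(370,400),interpolation=2)
a=cv2.imread('pics/w8.png')[:,150:550]
cv2.imwrite('pics/m8.png',np.hstack([a,b]))
E
```

```text
[ 0.5867 -0.0769  0.3719] [0.4822 0.9921 0.3832]
```

View pics/m8.png

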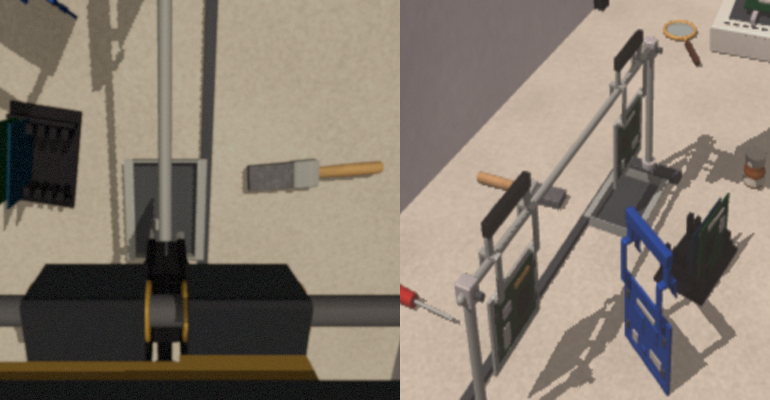

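```bash
python3 -c "
from bench import ctrl
print(ctrl.close_job())"
```

```text
the job is handed in; nothing more can be done
None
```

The carrier hangs by both hooks, centred over the drip tray to within a few millimetres as I measured it. It was released and then pushed there along the rail, the other carrier, jar and meter were left alone, and the job was handed in at about 20 s; no verdict came back.

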